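# Zero the gauge and hold the belt tensioner back

### The job

On the belt-tensioner test plate, first turn the bezel of the dial gauge until its red zero mark lies right at the black pointer while the sprung arm is still at rest. Then push the arm back by its roller, past the click of the brass pawl, until its yellow nose stands over the green band, well short of the red end stop, and finish like that: the program ends while still holding the arm back against its spring, with the bezel left at its zero setting. Do not disturb the loose things around.

Things in the scene. Friction and masses are not known exactly. Their poses are not given: they have to be found in the camera images.
- tensioner_pivot (a point): point on the vertical hinge axis of the sprung arm, 50 mm above the bench. Grey hub of 22 mm radius, top 48 mm above the bench. All this stands on a 240 x 300 x 12 mm aluminium plate fixed to the bench
- tensioner (a joint): swing of the arm, rad: 0 at rest, grows counterclockwise seen from above, away from the gauge; click of the pawl from 0.23 to 0.44, green band 0.45 to 0.66 (middle 0.555), end stop 0.76. The spring always pushes back: at the roller about 5.5 N at 0, 12 N at 0.55, and the click adds about 3 N before 0.33, takes it off after; the pawl does not hold the arm: it springs back if let go
- nose_tip (a point): tip of the yellow nose on the arm's end, 124 mm from the hinge axis, 24 mm above the bench, under and past the roller, in line with the arm: a level steel bar 18 mm wide, top 32 mm above the bench, pointing roughly to the robot at rest
- roller_center (a point): middle of the black idler roller on the arm's end: upright cylinder 40 mm across that does not spin, from 32 to 68 mm above the bench (this point is 50 mm above it), its axis 90 mm from the hinge axis. The space on the roller's gauge side is free down to the plate's top (12 mm)
- band_middle (a point): middle of the green band on the plate, 128 mm from the hinge axis, 13 mm above the bench
- pawl_tip (a point): tip of the brass sprung pawl slider on the plate's right side, 24 mm above the bench: moves up to 2.5 mm away from the hinge as the arm's tooth passes under it, and drops back (the click)
- end_stop (a point): top of the red end-stop post that limits the arm's swing, 12 mm across, 38 mm above the bench
- gauge_center (a point): centre of the dial gauge's face, 62 mm above the bench, on the vertical axis of its bezel. The gauge lies face up; case 54 mm across, knurled dark bezel 60 mm across (62 mm over the knurls), its rim 42 to 62 mm above the bench; the stem's clamp block, 38 mm tall, stands below the bezel's height on the plate's right side
- bezel (a joint): turn of the bezel with its white dial, rad: counterclockwise from above positive; 0 when the red zero mark is in line with the resting pointer; stiff friction about 0.06 N m keeps it where it is left; turns from -2 to 2
- zero_mark (a point): the red zero mark on the white dial, 21 mm from the gauge's centre; turns with the bezel
- pointer_tip (a point): tip of the black pointer over the dial, 21 mm from the gauge's centre; it does not turn with the bezel, it is driven by the arm (clockwise, 4 rad per rad of arm swing)
- rest_mark (a point): the fixed point on the gauge where the pointer's tip stands while the arm is at rest, 21 mm from the gauge's centre
- spare_roller: a loose spare grey roller, 40 mm across, 36 mm tall, lying flat on the plate's front left corner; origin at the centre of its underside
- wrench: a loose steel wrench lying on the bench right of the plate
- screwdriver: a loose screwdriver lying on the bench left of the plate
- grease_jar: a jar 70 mm across and 70 mm tall with a yellow cap, behind the plate; origin at its underside
- spray_can: a can 60 mm across and 150 mm tall with a blue label, left of the plate; origin at its underside
- parts_tray: a red open tray 110 x 170 x 35 mm, right of the plate; origin at its underside
- mug: a blue mug, 90 mm tall, behind the plate; origin at its underside

How it is judged:
On the way, in this order (a step that is already met when the one before it is completed fails the run):
1. the zero mark is brought to the pointer while the arm is at rest (horizontal distance between zero_mark and pointer_tip below 0.004 m and value of joint tensioner below 0.05 rad), for 0.3 s.
2. the arm is pushed past the click into the green band (value of joint tensioner between 0.44 and 0.67 rad and contact force between the fingers and tensioner above 2 N), for 0.2 s.
At the end, for the whole second after the job is handed in: The fingers still press on the arm (more than 2 N) and hold it past the click with its nose over the green band (swing 0.44 to 0.67 rad), and the bezel's zero mark is within 5 mm of the place where the pointer rests (within 4 mm of the pointer when it was set, the arm being at rest) (all of step 2 and horizontal distance between zero_mark and rest_mark below 0.005 m); the arm keeps its last pose, push and grip.
It fails at once if the arm is driven into its red end stop (value of joint tensioner above 0.74 rad).
It fails at once if a loose bystander is moved by more than 30 mm (distance of any of spare_roller, wrench, screwdriver, grease_jar, spray_can, parts_tray, mug from where it was at the start of the episode above 0.03 m).
It also fails if it takes over 48 s, if anything falls off the work surface, if the arm or the gripper's body presses on something with over 40 N, if the wrist force passes 120 N, or if a joint passes its speed limit or range.

### The arm

A 7-joint arm with a two-finger parallel gripper is mounted at the origin on the work surface. World frame = base frame: x ahead of the robot, y to its left, z up, the work surface at z = 0. Lengths are in m, angles in rad, forces in N, time in s.
With the tool pointing down it reaches from about 0.35 to 0.9 m from the base axis. Payload 8.1 kg.
Tool frame: the origin (TCP) lies between the finger pads; the fingertips stand 17 mm ahead of it and the grasp point (between the pads) lies 2 mm behind it; z points along the fingers, y is the line along which they close (so a half turn about z gives the same grasp; the last joint's range is limited). The gripper opens to 85 mm and grips with 20 to 120 N. Pads are 22 mm wide; open, the fingers measure 114 mm over their backs; the gripper's body (76 mm by 85 mm) begins 54 mm behind the grasp point. The pads swing forward as they close: fully open they stand 13 mm farther back than shut.
Start: joints at [-1.305, 0.434, 0.025, 1.573, -0.012, 1.134, -0.075], TCP at [0.225, 0.583, 0.248] pointing down, gripper open.
Joint ranges: [-2.62, 2.62], [-0.44, 2.09], [-1.27, 1.32], [0.08, 2.57], [-1.32, 4.46], [0.12, 2], [-2.74, 2.74]. Speed limits (rad/s): [2.22, 2.22, 3.01, 3.01, 3.14, 3.14, 3.14].

### API

Orientations are given as [roll, pitch, yaw] about the fixed x, y, z axes, in that order (R = Rz(yaw) Ry(pitch) Rx(roll)).
In Python, from bench import telemetry, optics, arm gives the robot as it stands.
- The arm moves only by the shell command python3 -m creep 'ROWS' [OPENING] [FORCE]. ROWS is JSON, a list of rows, each a list of 6 numbers: the shift along the tool's x, y, z in units of 250 mm (1.0 is 250 mm), then the turn, a rotation vector about the tool's x, y, z in units of 180 degrees (1.0 is 180 degrees). In form: [[tx, ty, tz, rx, ry, rz], ...]. A call has exactly 10 rows; each row is the pose to reach, as a shift and turn from the pose commanded when the call began, along the tool's axes at that moment, turning the shorter way round; what a row does not reach only later rows make up. A row lasts 1/12 s, in which the tool goes at most 41.7 mm and 7.16 degrees, less where a joint would pass 70% of its speed; a pose out of reach is approached as far as the arm can. A call with a number of a shift or a turn outside -1 to 1 is refused whole. A call with a gripper value outside its range is refused whole. OPENING is the opening, from 0 (shut) to 1 (fully open), set as the call begins (- or left out, the last holds). The fingers move at their own pace and stop on an object; FORCE is the grip in N (left out, the last holds). Time passes only in rows, so rows that repeat a pose let the fingers close, or fill a call up. It gives the time, the measured TCP pose, the force, the opening and the grip force at its end, in the units of the state.
- telemetry.observe(): the state, without advancing time (a new reading comes with each control period).
- optics.snapshot(name): name is "side" or "top"; returns the picture (480x640x3 uint8, red, green, blue); there is no depth.
- optics.calibration(name): a dict with "camera_matrix" (3x3 intrinsics, pixels), "dist" ([k1, k2, p1, p2, k3] as OpenCV has them; the pictures are not rectified), "eye" and "orientation" of the camera in the world. Camera axes: x right, y down, z forward; pixel columns grow to the right and rows downward; lengths in m; the calibration is good to about 2 mm. A picture is of the moment at which its call begins. calibration takes no time and is no camera call.
- arm.hand_in(): hands the job in; it is judged then, once.
The state is a dict: "clock": time; "joints": joint angles; "dq": joint speeds; "joint_torque": joint torques, N m; "position": TCP position; "eef_rot": TCP orientation; "contact_force": force on the tool from outside, world axes, zero at the start; "moment": the same for the moment, N m; "grip_width": opening from 0.0 (shut) to 1.0 (fully open); "finger_force": force on a finger pad.
Only numpy, scipy, OpenCV 4.12 (cv2) and the standard library are available. Lean on these libraries where they do the work, as an engineer would, in place of code of your own. Each camera call takes 0.05 s, during which the arm holds its last target. There are 200 camera calls.

## Working session

There is one attempt and no reset: what is moved stays moved. The work goes in short steps, Python scripts to look and compute and a shell command to move; the robot and the scene stay as the last step left them, time stands still between calls to the robot, and variables do not carry over. Pictures are saved under pics/ and viewed, at most 10 in all, crops included, and the job is handed in when it is done.

```bash
ls; mkdir -p pics; python3 - <<'E'
from bench import telemetry, optics, arm
import cv2
s=telemetry.observe(); print({k:s[k] for k in s})
for n in("top","side"):
    print(optics.calibration(n)); cv2.imwrite(f"pics/{n}0.png",optics.snapshot(n)[:,:,::-1])
E
```

```text
pics
{'clock': 0.0, 'joints': array([-1.30457855,  0.43524615,  0.02497854,  1.57412652, -0.0116034 ,
        1.13398361, -0.07510034]), 'dq': array([-4.21745950e-04,  9.53910683e-04, -1.57415757e-03,  7.65807429e-05,
       -2.02352834e-04,  2.94762540e-04, -2.70798773e-03]), 'joint_torque': array([ 8.98859525e-04, -6.70467353e+01,  1.02566443e+00, -3.16219640e+01,
        1.56610989e-02,  1.23729359e-02,  5.93106211e-05]), 'position': array([0.2251977 , 0.58249368, 0.24750023]), 'eef_rot': array([-3.13998073e+00,  1.46349337e-04,  2.77269805e+00]), 'contact_force': array([ 0.14216773, -0.3910607 , -0.31985977]), 'moment': array([-0.03265631, -0.01379369, -0.05754083]), 'finger_force': 0.0, 'grip_width': 1.0010479351286234}
{'camera_matrix': array([[477.86068149,   0.        , 330.73712061],
       [  0.        , 477.86068149, 239.72118735],
       [  0.        ,   0.        ,   1.        ]]), 'dist': array([-0.04784063,  0.        ,  0.        ,  0.        ,  0.        ]), 'eye': array([ 0.33606457, -0.00689593,  1.32137966]), 'orientation': array([-2.94893419,  0.00862818, -1.58841077])}
{'camera_matrix': array([[558.10129404,   0.        , 321.80963191],
       [  0.        , 558.10129404, 241.68002823],
       [  0.        ,   0.        ,   1.        ]]), 'dist': array([-0.01299503,  0.        ,  0.        ,  0.        ,  0.        ]), 'eye': array([ 0.20674075, -0.84935457,  1.16173566]), 'orientation': array([-2.4227865 , -0.00423041, -0.41556508])}
```

View pics/top0.png

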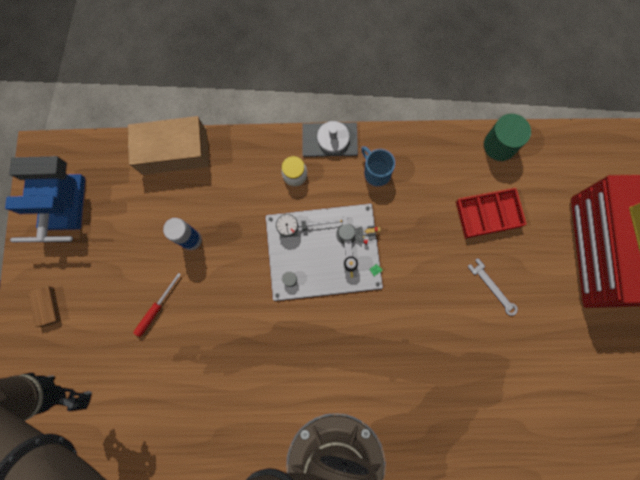

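View pics/side0.png

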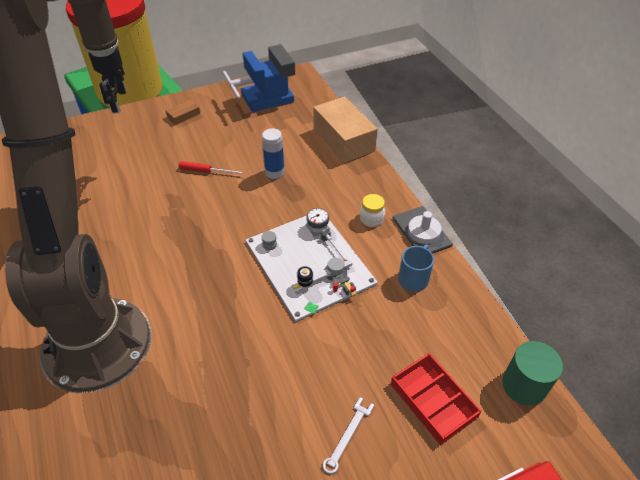

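The top view shows the plate with the gauge at about (288,226), the hub at (347,232) and the roller at (351,264). I'll enlarge both views.

```bash
cat > h.py <<'E'
import numpy as np,cv2
from scipy.spatial.transform import Rotation as R
from bench import telemetry, optics, arm
def ray(n,p,z):
    c=optics.calibration(n)
    u=cv2.undistortPoints(np.array([[p]],float),c["camera_matrix"],c["dist"])[0,0]
    d=R.from_euler("xyz",c["orientation"]).as_matrix()@np.r_[u,1]
    e=c["eye"]; return (e+d*(z-e[2])/d[2])[:2]
def proj(n,P):
    c=optics.calibration(n); M=R.from_euler("xyz",c["orientation"]).as_matrix().T
    return cv2.projectPoints(np.array(P,float).reshape(-1,1,3),cv2.Rodrigues(M)[0],-M@c["eye"],c["camera_matrix"],c["dist"])[0][:,0]
def crop(n,name,x,y,w,h,k):
    im=optics.snapshot(n)[:,:,::-1]
    cv2.imwrite(name,cv2.resize(im[y:y+h,x:x+w],None,fx=k,fy=k,interpolation=cv2.INTER_CUBIC)); return im
E
python3 - <<'E'
from h import *
a=cv2.imread("pics/top0.png");b=cv2.imread("pics/side0.png")
f=lambda im,x,y,w,h,k:cv2.resize(im[y:y+h,x:x+w],None,fx=k,fy=k,interpolation=cv2.INTER_CUBIC)
cv2.imwrite("pics/t1.png",f(a,260,200,130,100,6))
s1=f(b,290,195,60,60,10)
cv2.imwrite("pics/s1.png",f(b,242,200,140,120,5))
print(proj("top",[[.6,0,0]]),ray("top",(288,226),.062),ray("top",(347,232),.048),ray("top",(351,264),.068))
print(ray("side",(317.5,214.5),.062),ray("side",(336,266),.048),ray("side",(305,272),.068))
E
```

```text
[[330.68665167 237.63589451]] [0.62192466 0.11450458] [ 0.60520074 -0.04494111] [ 0.51426134 -0.05284028]
[0.62852923 0.12418097] [ 0.60434903 -0.04975618] [ 0.51859968 -0.05057965]
```

View pics/t1.png

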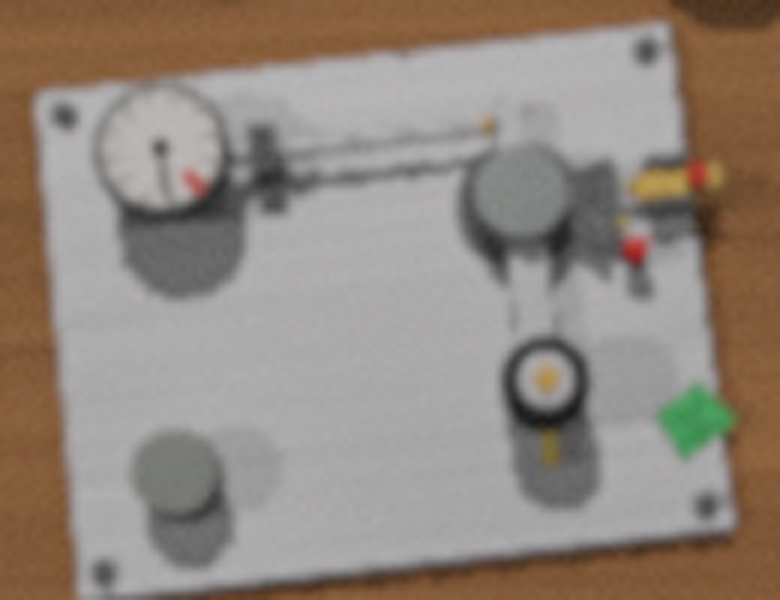

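View pics/s1.png

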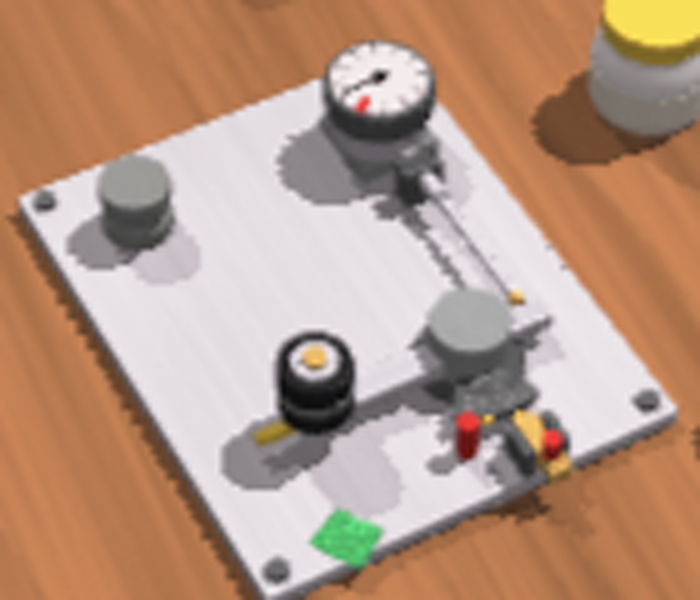

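Top crop: gauge (161,148), pointer tip (168,203), red mark (195,183), hub (521,194), roller (546,381), nose (551,465), green (697,420). Side crop: gauge (379,78), pointer tip (343,95), mark (363,104), hub (470,320), roller (315,362), green (346,538).

```bash
python3 - <<'E'
from h import *
T=lambda u,v:(260+(u+.5)/6-.5,200+(v+.5)/6-.5)
S=lambda u,v:(242+(u+.5)/5-.5,200+(v+.5)/5-.5)
D=dict(g=((161,148),(379,78),.062),ptr=((168,203),(343,95),.063),red=((195,183),(363,104),.062),hub=((521,194),(470,320),.048),rol=((546,381),(315,358),.068),nose=((551,465),(257,437),.03),green=((697,420),(346,538),.013),stop=((634,243),(468,420),.038),spare=((177,473),(135,184),.048))
P={}
for k,(t,s,z) in D.items():
    a=ray("top",T(*t),z);b=ray("side",S(*s),z);P[k]=(a,b);print(k,a.round(4),b.round(4))
for i in (0,1):
    g=P["g"][i];f=lambda k:np.arctan2(*(P[k][i]-g)[::-1]);print("ptr",f("ptr"),"red",f("red"),f("ptr")-f("red"),[np.linalg.norm(P[k][i]-g) for k in("ptr","red")])
    v=P["rol"][i]-P["hub"][i];print("arm",np.linalg.norm(v),np.arctan2(v[1],v[0])); v=P["green"][i]-P["hub"][i];print("green",np.linalg.norm(v),np.arctan2(v[1],v[0]))
E
```

```text
g [0.6269 0.1188] [0.6272 0.1219]
ptr [0.6012 0.1155] [0.6038 0.1171]
red [0.6104 0.1035] [0.6115 0.1074]
hub [ 0.6055 -0.0434] [ 0.6067 -0.0422]
rol [ 0.5167 -0.0518] [ 0.5187 -0.0479]
nose [ 0.4838 -0.0545] [ 0.4833 -0.0549]
green [ 0.5053 -0.1226] [ 0.5048 -0.1184]
stop [ 0.5838 -0.0946] [ 0.5824 -0.0931]
spare [0.4813 0.113 ] [0.4817 0.1144]
ptr -3.01516025115584 red -2.391712534750947 -0.6234477164048928 [np.float64(0.02581973105207033), np.float64(0.022479355272488892)]
arm 0.08913418709316084 -3.0467439425273057
green 0.1277824139829232 -2.47225713453314
ptr -2.9393210333461517 red -2.399090970882145 -0.5402300624640066 [np.float64(0.023880583165024234), np.float64(0.02135371800290494)]
arm 0.08822981791305572 -3.077415566872134
green 0.1272808480487438 -2.499808858311288
```

```bash
cat >> h.py <<'E'
def plan(x,y,z,yaw,base=None):
    s=telemetry.observe(); p,o=base or (s["position"],s["eef_rot"])
    M=R.from_euler("xyz",o); t=R.from_euler("xyz",[np.pi,0,np.radians(yaw)])
    print(round(s["clock"],2),"row",(M.inv().apply(np.array([x,y,z])-p)/.25).round(4),((M.inv()*t).as_rotvec()/np.pi).round(4))
E
python3 -c "
from h import *
plan(.627,.1203,.2,185)"
```

```text
0.1 row [-2.1657 -1.1449  0.1924] [-5.000e-04 -1.000e-04 -1.452e-01]
```

```bash

python3 -m creep '[[-0.15,-0.08,0,0,0,0],[-0.3,-0.16,0,0,0,-0.03],[-0.45,-0.24,0,0,0,-0.06],[-0.6,-0.32,0,0,0,-0.09],[-0.75,-0.4,0,0,0,-0.12],[-0.9,-0.48,0,0,0,-0.145],[-1,-0.53,0,0,0,-0.145],[-1,-0.53,0,0,0,-0.145],[-1,-0.53,0,0,0,-0.145],[-1,-0.53,0,0,0,-0.145]]' 1 30
python3 -c "
from h import *
plan(.627,.1203,.2,185)"
```

```text
clock: 0.93
position: [0.4102, 0.3696, 0.2481]
eef_rot: [3.141, -0.001, -3.055]
contact_force: [-0.3, 0.8, 0.2]
grip_width: 0.997
finger_force: 0.0
0.93 row [-0.778  -1.0681  0.1915] [ 0.0001 -0.0002 -0.0003]
```

```bash

python3 -m creep '[[-0.1,-0.13,0,0,0,0],[-0.2,-0.26,0,0,0,0],[-0.3,-0.39,0,0,0,0],[-0.4,-0.52,0,0,0,0],[-0.5,-0.65,0,0,0,0],[-0.6,-0.78,0,0,0,0],[-0.7,-0.9,0.05,0,0,0],[-0.75,-1,0.1,0,0,0],[-0.775,-1,0.19,0,0,0],[-0.775,-1,0.19,0,0,0]]'
python3 -c "
from h import *
plan(.627,.1203,.06,185)"
```

```text
clock: 1.77
position: [0.6245, 0.1362, 0.1964]
eef_rot: [-3.14, -0.006, -3.056]
contact_force: [-1.6, -0.0, -0.6]
grip_width: 1.001
finger_force: 0.0
1.77 row [-0.0075 -0.0636  0.5456] [-0.0005 -0.0018 -0.0006]
```

```bash

python3 -m creep '[[0,-0.03,0,0,0,0],[0,-0.065,0,0,0,0],[0,-0.065,0.1,0,0,0],[0,-0.065,0.2,0,0,0],[0,-0.065,0.3,0,0,0],[0,-0.065,0.38,0,0,0],[0,-0.065,0.44,0,0,0],[0,-0.065,0.5,0,0,0],[0,-0.065,0.53,0,0,0],[0,-0.065,0.53,0,0,0]]'
python3 - <<'E'
from h import *
plan(.627,.1203,.06,185)
im=optics.snapshot("side")[:,:,::-1]
a=cv2.resize(im[170:270,260:380],None,fx=6,fy=6,interpolation=2);cv2.imwrite("pics/s2.png",a)
E
```

```text
clock: 2.6
position: [0.626, 0.1213, 0.0679]
eef_rot: [3.142, -0.001, -3.054]
contact_force: [0.5, 0.3, 0.1]
grip_width: 0.998
finger_force: 0.0
2.6 row [-0.0036 -0.0043  0.0314] [ 0.     -0.0004  0.0002]
```

View pics/s2.png

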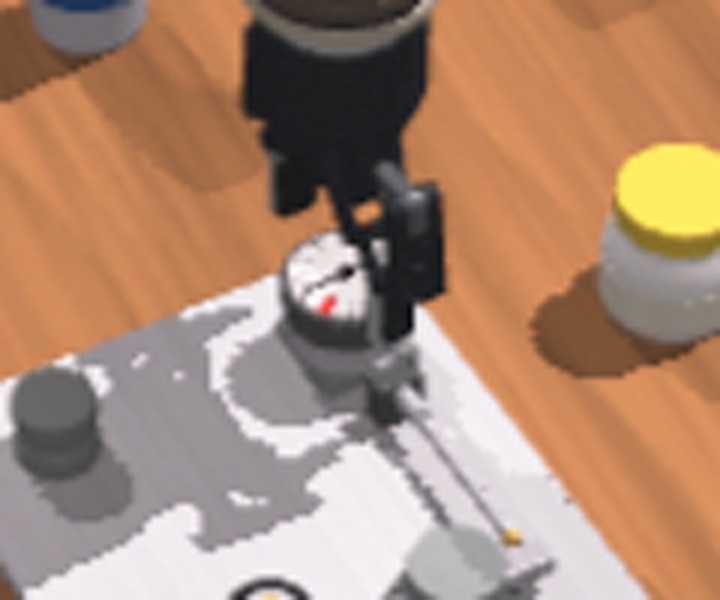

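The fingers straddle the bezel with the right finger between it and the clamp block, and the dial is visible at (330,285) in the crop. Next I go down a little, then close.

```bash

python3 -m creep '[[-0.003,-0.004,0.02,0,0,0],[-0.003,-0.004,0.02,0,0,0],[-0.003,-0.004,0.02,0,0,0],[-0.003,-0.004,0.02,0,0,0],[-0.003,-0.004,0.02,0,0,0],[-0.003,-0.004,0.02,0,0,0],[-0.003,-0.004,0.02,0,0,0],[-0.003,-0.004,0.02,0,0,0],[-0.003,-0.004,0.02,0,0,0],[-0.003,-0.004,0.02,0,0,0]]' 0.6 30
python3 -m creep '[[0,0,0,0,0,0],[0,0,0,0,0,0],[0,0,0,0,0,0],[0,0,0,0,0,0],[0,0,0,0,0,0],[0,0,0,0,0,0],[0,0,0,0,0,0],[0,0,0,0,0,0],[0,0,0,0,0,0],[0,0,0,0,0,0]]' 0.6 30
```

```text
clock: 3.48
position: [0.6281, 0.1207, 0.0645]
eef_rot: [3.14, 0.001, -3.055]
contact_force: [-2.7, 1.8, 5.9]
grip_width: 0.69
finger_force: 31.9
clock: 4.32
position: [0.6281, 0.1207, 0.0645]
eef_rot: [3.14, 0.002, -3.055]
contact_force: [-1.9, 1.3, 6.7]
grip_width: 0.683
finger_force: 31.9
```

```bash

python3 -m creep '[[0,0,0,0,0,0.023],[0,0,0,0,0,0.046],[0,0,0,0,0,0.069],[0,0,0,0,0,0.092],[0,0,0,0,0,0.115],[0,0,0,0,0,0.138],[0,0,0,0,0,0.161],[0,0,0,0,0,0.185],[0,0,0,0,0,0.185],[0,0,0,0,0,0.185]]'
python3 - <<'E'
from h import *
im=optics.snapshot("side")[:,:,::-1]
a=cv2.resize(im[200:240,295:345],None,fx=12,fy=12,interpolation=2);cv2.imwrite("pics/s3.png",a)
E
```

```text
clock: 5.15
position: [0.6283, 0.1212, 0.0646]
eef_rot: [3.139, 0.001, 2.647]
contact_force: [-2.2, 2.7, 5.8]
grip_width: 0.683
finger_force: 32.0
```

View pics/s3.png

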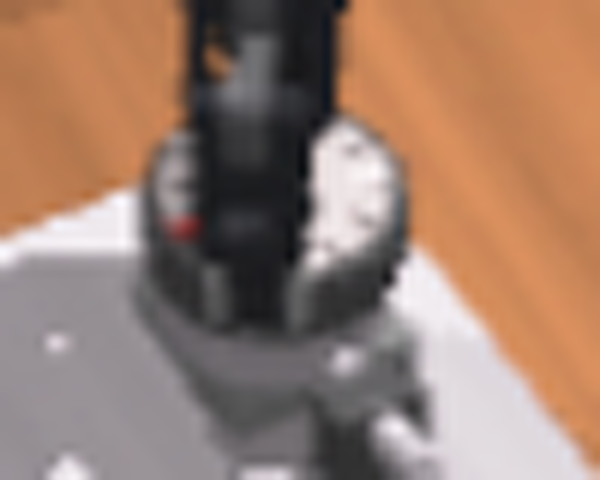

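The red mark is at (184,227) in the crop, which is full-frame (309.9,218.5). The pointer tip read (310.2,218.7) there earlier, so the setting looks right. I'll release, lift and check it.

```bash

python3 -m creep '[[0,0,0,0,0,0],[0,0,0,0,0,0],[0,0,0,0,0,0],[0,0,0,0,0,0],[0,0,0,0,0,0],[0,0,0,0,0,0],[0,0,0,0,0,0],[0,0,0,0,0,0],[0,0,-0.05,0,0,0],[0,0,-0.1,0,0,0]]' 1 30
python3 -m creep '[[0,0,-0.1,0,0,0],[0,0,-0.2,0,0,0],[0,0,-0.3,0,0,0],[0,0,-0.4,0,0,0],[0,0.1,-0.45,0,0,0],[0,0.2,-0.45,0,0,0],[0.1,0.3,-0.45,0,0,0],[0.2,0.4,-0.45,0,0,0],[0.3,0.5,-0.45,0,0,0],[0.4,0.6,-0.45,0,0,0]]'
python3 - <<'E'
from h import *
plan(.53,.04,.15,175)
t=optics.snapshot("top")[:,:,::-1];s=optics.snapshot("side")[:,:,::-1]
g=lambda im,x,y:cv2.resize(im[y:y+40,x:x+30],None,fx=13,fy=13,interpolation=2)
cv2.imwrite("pics/b4.png",np.hstack([g(t,273,206),g(s,303,197)]))
E
```

```text
clock: 6.03
position: [0.6271, 0.1197, 0.0887]
eef_rot: [-3.141, -0.001, 2.647]
contact_force: [0.2, 0.1, 0.5]
grip_width: 0.997
finger_force: 0.0
clock: 6.87
position: [0.6105, 0.3008, 0.2027]
eef_rot: [3.14, 0.001, 2.647]
contact_force: [1.2, 0.3, 0.0]
grip_width: 0.999
finger_force: 0.0
6.87 row [-0.2119 -1.0713  0.2095] [ 0.0004  0.0004 -0.1298]
```

View pics/b4.png

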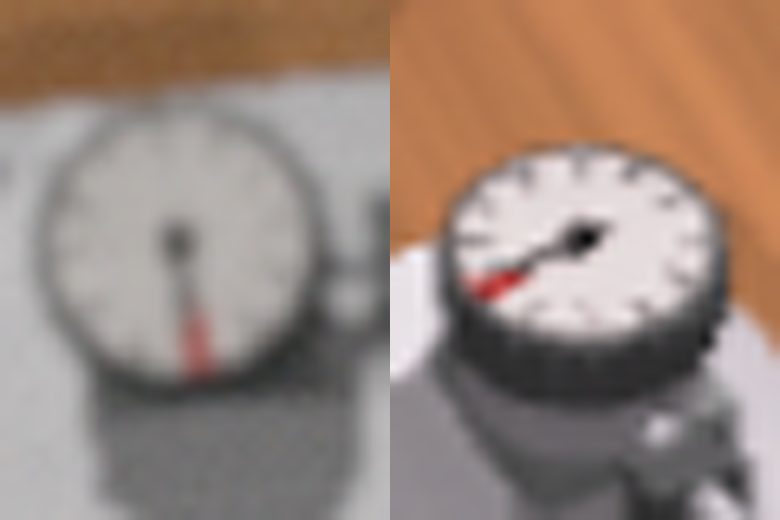

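The pointer runs into the red mark in both views: top at (188,300) to (200,345), side at (520,270) to (497,287). Zero is set, so I move to the gauge side of the roller with the fingers shut.

```bash
python3 -c "
from h import *
plan(.5126,-.005,.13,96)"
```

```text
6.97 row [-0.2489 -1.2867  0.2819] [ 0.0007 -0.0016  0.3124]
```

```bash

python3 -m creep '[[0,-0.12,0,0,0,0.03],[-0.05,-0.24,0,0,0,0.06],[-0.1,-0.36,0,0,0,0.09],[-0.15,-0.48,0,0,0,0.12],[-0.18,-0.6,0,0,0,0.15],[-0.2,-0.72,0,0,0,0.18],[-0.22,-0.84,0,0,0,0.21],[-0.25,-0.94,0,0,0,0.24],[-0.25,-1,0,0,0,0.27],[-0.25,-1,0,0,0,0.3]]' 0 40
python3 -c "
from h import *
plan(.5126,-.005,.13,96)"
```

```text
clock: 7.8
position: [0.5462, 0.045, 0.2026]
eef_rot: [3.14, 0.0, 1.694]
contact_force: [0.0, 0.2, -0.2]
grip_width: 0.006
finger_force: 0.0
7.8 row [-0.1817 -0.1582  0.2904] [0.0004 0.0001 0.006 ]
```

```bash

python3 -m creep '[[-0.06,-0.05,0,0,0,0.006],[-0.12,-0.1,0.1,0,0,0.006],[-0.17,-0.15,0.2,0,0,0.006],[-0.175,-0.155,0.3,0,0,0.006],[-0.175,-0.155,0.4,0,0,0.006],[-0.175,-0.155,0.48,0,0,0.006],[-0.175,-0.155,0.55,0,0,0.006],[-0.175,-0.155,0.58,0,0,0.006],[-0.175,-0.155,0.61,0,0,0.006],[-0.175,-0.155,0.61,0,0,0.006]]'
cat > path.py <<'E'
from h import *
hub=np.array([.606,-.043]);L=.09;off=.031
def tgt(q,gap=0):
    a=-3.045+q;r=hub+L*np.array([np.cos(a),np.sin(a)]);t=np.array([-np.sin(a),np.cos(a)])
    return r-t*(off+gap), 96+np.degrees(q)
if __name__=="__main__":
    s=telemetry.observe();print(s["position"],s["contact_force"])
    for q,g in((0,.003),(.15,0),(.3,0),(.45,0),(.555,0),(.6,0)):
        p,y=tgt(q,g);print(q);plan(*p,.05,y)
E
python3 path.py
```

```text
clock: 8.63
position: [0.5147, 0.0011, 0.0482]
eef_rot: [-3.141, -0.0, 1.686]
contact_force: [-0.3, 0.6, -0.2]
grip_width: -0.0
finger_force: 0.0
[0.51465105 0.00109753 0.04821633] [-0.32601545  0.64641349 -0.23940322]
0
8.63 row [-0.0745 -0.0147 -0.0072] [-0.0001 -0.0001  0.0033]
0.15
8.63 row [-0.1415 -0.0304 -0.0072] [-0.0001 -0.0001 -0.0445]
0.3
8.63 row [-0.1981 -0.0375 -0.0072] [-0.     -0.0001 -0.0922]
0.45
8.63 row [-0.2551 -0.0361 -0.0072] [-0.0e+00 -1.0e-04 -1.4e-01]
0.555
8.63 row [-0.2946 -0.03   -0.0072] [-0.000e+00 -1.000e-04 -1.734e-01]
0.6
8.63 row [-0.3113 -0.0262 -0.0072] [-0.000e+00 -1.000e-04 -1.877e-01]
```

```bash

python3 -m creep '[[-0.02,-0.005,-0.007,0,0,0],[-0.04,-0.01,-0.007,0,0,0],[-0.055,-0.015,-0.007,0,0,0],[-0.065,-0.015,-0.007,0,0,0],[-0.075,-0.015,-0.007,0,0,0],[-0.09,-0.019,-0.007,0,0,-0.01],[-0.105,-0.023,-0.007,0,0,-0.02],[-0.12,-0.026,-0.007,0,0,-0.03],[-0.14,-0.03,-0.007,0,0,-0.045],[-0.14,-0.03,-0.007,0,0,-0.045]]'
python3 path.py
```

```text
clock: 9.47
position: [0.5111, -0.0337, 0.0504]
eef_rot: [3.141, -0.002, 1.831]
contact_force: [-0.5, 7.4, 2.0]
grip_width: -0.007
finger_force: 3.3
[ 0.51106524 -0.03374155  0.05037614] [-0.54747681  7.40397821  2.02988972]
0
9.47 row [0.0593 0.0244 0.0016] [ 0.     -0.0006  0.0494]
0.15
9.47 row [-0.0046 -0.0008  0.0015] [ 0.0001 -0.0006  0.0016]
0.3
9.47 row [-0.0596 -0.0161  0.0014] [ 0.0001 -0.0006 -0.0461]
0.45
9.47 row [-0.1162 -0.0229  0.0013] [ 0.0002 -0.0006 -0.0939]
0.555
9.47 row [-0.1562 -0.0226  0.0012] [ 0.0002 -0.0006 -0.1273]
0.6
9.47 row [-0.1733 -0.0212  0.0012] [ 0.0002 -0.0006 -0.1416]
```

Contact at 7.4 N as expected near 0.15 rad. I continue past the click to about 0.55 rad.

```bash

python3 -m creep '[[-0.02,-0.006,0,0,0,-0.015],[-0.04,-0.012,0,0,0,-0.031],[-0.06,-0.016,0,0,0,-0.046],[-0.08,-0.019,0,0,0,-0.062],[-0.1,-0.022,0,0,0,-0.078],[-0.116,-0.023,0,0,0,-0.094],[-0.13,-0.023,0,0,0,-0.105],[-0.145,-0.023,0,0,0,-0.117],[-0.155,-0.023,0,0,0,-0.127],[-0.155,-0.023,0,0,0,-0.127]]'
python3 path.py | tail -4
python3 - <<'E'
from h import *
t=optics.snapshot("top")[:,:,::-1];s=optics.snapshot("side")[:,:,::-1]
g=lambda im,x,y,w,h,k:cv2.resize(im[y:y+h,x:x+w],None,fx=k,fy=k,interpolation=2)
cv2.imwrite("pics/b5.png",np.hstack([g(t,330,220,60,80,6),g(s,285,245,70,80,6)]))
E
```

```text
clock: 10.3
position: [0.515, -0.071, 0.0502]
eef_rot: [3.141, -0.003, 2.23]
contact_force: [-2.9, 10.4, 5.0]
grip_width: 0.0
finger_force: 5.0
0.555
10.3 row [-0.0075 -0.0026  0.0008] [ 0.0003 -0.0011 -0.0001]
0.6
10.3 row [-0.0238 -0.008   0.0008] [ 0.0003 -0.0011 -0.0144]
```

View pics/b5.png

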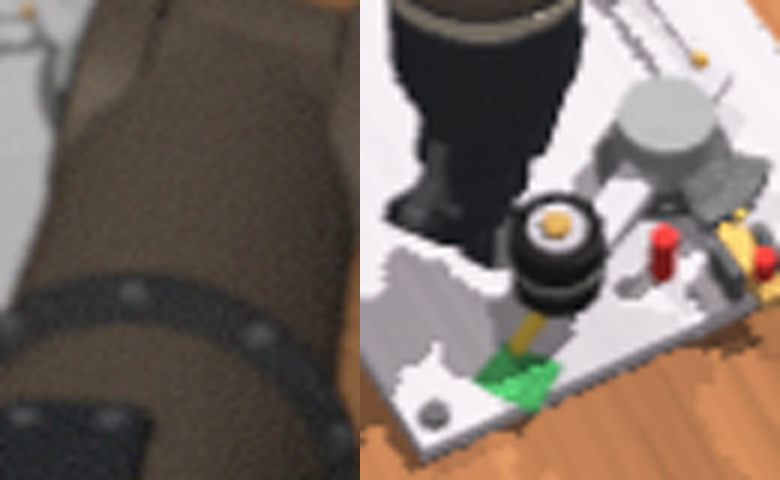

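In the side view the nose, with its tip near (520,352), lies over the green band. The roller top is at (557,222) and clear of the red post. I'll work out the swing from these pixels.

```bash
python3 - <<'E'
from h import *
f=lambda u,v,z:ray("side",(285+(u-360+.5)/6-.5,245+(v+.5)/6-.5),z)
hub=f(668,115,.048);c=f(557,222,.068);n=f(518,352,.032);g=f(520,380,.013)
print(hub,c,n,g)
for p in(c,n,g):
    v=p-hub;print(np.linalg.norm(v),np.arctan2(v[1],v[0]))
# expected pixels for nose & roller vs q
for q in(.4,.45,.5,.55,.6):
    a=-3.055+q;d=np.array([np.cos(a),np.sin(a)])
    print(q,[((proj("side",[[*(hub+r*d),z]])[0]-[285,245])*6+[360,0]).round() for r,z in((.09,.068),(.124,.03))])
s=telemetry.observe();print(s["clock"],s["position"],s["contact_force"],s["dq"].round(3))
E
```

```text
[ 0.60724677 -0.04296587] [ 0.53498952 -0.09026395] [ 0.50466367 -0.11984427] [ 0.50493661 -0.12080198]
0.0863609822447294 -2.56200518370252
0.12819352735916226 -2.4984592792620557
0.12855282291414605 -2.491224348070464
0.4 [array([533., 216.]), array([482., 323.])]
0.45 [array([542., 221.]), array([494., 331.])]
0.5 [array([551., 226.]), array([506., 338.])]
0.55 [array([560., 231.]), array([519., 344.])]
0.6 [array([570., 235.]), array([532., 350.])]
10.4 [ 0.51487029 -0.07068052  0.05020128] [-3.6324209  10.08320225  6.068896  ] [-0.005 -0.     0.001  0.    -0.002  0.001 -0.003]
```

```bash
python3 -m creep '[[-0.003,0,0,0,0,0],[-0.003,0,0,0,0,0],[-0.003,0,0,0,0,0],[-0.003,0,0,0,0,0],[-0.003,0,0,0,0,0],[-0.003,0,0,0,0,0],[-0.003,0,0,0,0,0],[-0.003,0,0,0,0,0],[-0.003,0,0,0,0,0],[-0.003,0,0,0,0,0]]'
python3 -c "
from h import *
print(arm.hand_in())"
```

```text
clock: 11.23
position: [0.5151, -0.0711, 0.0502]
eef_rot: [3.141, -0.004, 2.229]
contact_force: [-3.9, 10.0, 6.4]
grip_width: -0.001
finger_force: 5.2
the job is handed in; nothing more can be done
None
```

The job is handed in at 11.2 s of the 48 s: the red zero mark is set at the resting pointer, and the arm is held past the click at about 0.5–0.55 rad with its nose over the green band, pressed with roughly 11 N; the hand-in gave no verdict.

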